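# Lever the caddy open and unscrew the nut jar

## Task

Lever the tight lid of the wooden caddy open with the palette knife rather than the fingers, its blade in the notch at the lid's front edge; once it has lifted, swing the lid right back, and lay the knife down flat on the worktop. Then unscrew the red cap of the square glass jar anticlockwise while the caddy's compartment braces the jar: turn until the threads let go, not far beyond, and only then lift, so that the jar stays seated. Finish still holding the cap, level and still, just above the open mouth of the jar and clear of it, and leave the other things where they stand.

Things in the scene. Friction and masses are not known exactly. Their poses are not given: they have to be found in the camera images.
- caddy: Fixed light wooden box, 100 mm deep (x) by 152 wide (y), 126 high when closed. Origin: centre of its underside; x points from the notched front, which faces the robot's right, to the hinged back; z up. Walls 8 mm, lid seam at height 78. Two compartments 64 by 65 mm at x = 10, y = +/-35.5 mm, floor at 9 mm, behind a narrow empty slot: one holds the jar, one a cream cup 60 mm high; which varies.
- caddy_lid (a joint): Lid angle in rad: 0 closed, 1.57 upright, 2.5 fully back at its stop. The lid is a hollow hood, 48 mm high above the seam (top panel and walls 8 mm, 40 mm deep inside), 100 mm from hinge to front face, 0.1 kg. Its stiff hinge runs along the caddy's y at the back; about 1.5 N lifts the front edge, and it stays where it is left.
- lid_notch (a point): Centre of the notch's mouth in the lid's front face: 44 mm wide, 9 mm high, through the 8 mm wall. Below it is the box's rim (height 78), above it the lid's edge (height 87), which the blade lifts. Moves with the lid; axes as the caddy's when closed. A blade 16 mm wide can enter 40 mm past the front face before it meets a thing inside.
- lid_hinge (a point): Centre of the lid's hinge line at the caddy's upper back edge: 50 mm behind the caddy's centre, height 78 mm. Axes as the caddy's; fixed.
- knife_grip (a point): Centre of the handle of the palette knife lying on the worktop: dark wood, 90 mm long, 20 wide, 18 high, flat sides; x points along the knife to its tip, z up. The steel blade, 16 mm wide, 2.5 thick, lies at the handle's mid-height and ends 126 mm ahead of this point. About 0.09 kg.
- knife_tip (a point): Tip of the knife's blade, 126 mm ahead of the handle's centre; axes as the handle's.
- cap_center (a point): Centre of the red screw cap, 59 mm across (60 over the ribs), 18.5 high. Screwed on, this point is 3 mm below the jar's rim. x turns with the cap. It frees after 0.75 to 0.95 rad anticlockwise seen from above, up to 0.1 more for the jar's play; by 1.7 rad its lugs meet the next threads. Breaks loose at about 0.3 N m; a sprung liner lifts it 2 mm when free. 0.08 kg.
- jar_mouth (a point): Centre of the jar's rim (neck 44 mm across), 100 mm above the jar's underside, 109 mm above the worktop when seated. Axes as the jar's.
- jar: Square clear glass jar of hazelnuts, 61 x 61 mm, shoulder 72 to 78 mm and rim 100 mm above its origin, the centre of its underside. About 0.42 kg. It stands loose in its compartment with 1.5 to 2 mm of play all round, which keeps it from turning. Neck and cap stand above the box's rim.
Things that resemble listed ones, but are neither listed nor needed, are in the scene too. Of the things that look like the part that bears knife_grip, the larger one is meant.

How it is judged:
On the way, in this order (a step that is already met when the one before it is completed fails the run):
1. the knife's blade has raised the lid (value of joint caddy_lid above 0.12 rad and contact force between knife and caddy_lid above 0.2 N), for 0.1 s.
2. the lid is swung back past upright and the knife lies flat on the worktop, let go (value of joint caddy_lid above 1.7 rad and height (world z) of knife_grip below 0.016 m and angle between knife_grip's own z axis and vertical below 0.15 rad and contact force between the fingers and knife below 0.1 N), for 0.2 s.
3. the cap is turned until its threads let go, still on the seated jar (angle between the x axis of cap_center and the x axis of jar_mouth, either way round above 0.7 rad and z of cap_center in the frame of jar_mouth below 0.006 m and horizontal distance between cap_center and jar_mouth below 0.006 m and z of jar in the frame of caddy below 0.014 m and angle between jar's own z axis and vertical below 0.08 rad), for 0.1 s.
At the end, for the whole second after the job is handed in: Fingers hold the cap still and level (0.2 rad), within 20 mm of the mouth's axis, its centre 12 to 60 mm above the rim, touching neither jar nor caddy; the jar sits upright on its floor (5 mm); lid back past 1.7 rad; knife flat on the worktop and bystanders within 30 mm of their places (contact force between the fingers and cap above 1 N and contact force between cap and jar below 0.05 N and contact force between cap and caddy below 0.05 N and contact force between cap and caddy_lid below 0.05 N and z of cap_center in the frame of jar_mouth between 0.012 and 0.06 m and horizontal distance between cap_center and jar_mouth below 0.02 m and angle between cap_center's own z axis and vertical below 0.2 rad and linear speed of cap below 0.02 m/s and value of joint caddy_lid above 1.7 rad and height (world z) of knife_grip below 0.016 m and angle between knife_grip's own z axis and vertical below 0.15 rad and z of jar in the frame of caddy below 0.014 m and angle between jar's own z axis and vertical below 0.08 rad); the arm keeps its last pose, push and grip.
It fails at once if the fingers open the lid in place of the knife (contact force between the fingers and caddy_lid above 1 N and value of joint caddy_lid between 0.02 and 0.3 rad).
It fails at once if the jar is pulled up out of its seat (z of jar in the frame of caddy above 0.022 m).
It fails at once if the cap is turned on well past the point where its threads let go (1.5 rad) (angle between the x axis of cap_center and the x axis of jar_mouth, either way round above 1.5 rad).
It fails at once if a bystander is knocked away (distance of any of honey, mug, tin_tomato, tin_tuna, spoon, salt, tea_box from where it was at the start of the episode above 0.03 m).
It also fails if it takes over 67 s, if anything falls off the work surface, if the arm or the gripper's body presses on something with over 40 N, if the wrist force passes 120 N, or if a joint passes its speed limit or range.

## Robot

A 7-joint arm with a two-finger parallel gripper is mounted at the origin on the work surface; the furniture and walls round the work are solid. World frame = base frame: x ahead of the robot, y to its left, z up, the work surface at z = 0. Lengths are in m, angles in rad, forces in N, time in s.
With the tool pointing down it reaches from about 0.35 to 0.9 m from the base axis. Payload 8.1 kg.
Tool frame: the origin (TCP) lies midway between the tips of the shut fingers; the grasp point (between the pads) lies 19 mm behind it; z points along the fingers, y is the line along which they close (so a half turn about z gives the same grasp; the last joint's range is limited). The gripper opens to 92 mm and grips with 3 to 60 N. Pads are 19 mm wide; open, the fingers measure 130 mm over their backs; the gripper's body (75 mm by 190 mm) begins 47 mm behind the grasp point.
Start: joints at [-1.449, 0.434, 0.025, 1.573, -0.012, 1.134, -0.075], TCP at [0.139, 0.609, 0.227] pointing down, gripper open.
Joint ranges: [-2.62, 2.62], [-0.44, 2.09], [-1.27, 1.32], [0.08, 2.57], [-1.32, 4.46], [0.12, 2], [-2.74, 2.74]. Speed limits (rad/s): [2.22, 2.22, 3.01, 3.01, 3.14, 3.14, 3.14].

## Interface

Orientations are given as a rotation vector (axis times angle).
In Python, from cell import observe, get_image, camera_model, sign_off, recognise, silhouettes gives the robot as it stands.
- The arm moves only by the tool apply_moves, never from a script. Its argument "motion" is a list of rows, each an object of numbers: "x", "y", "z": the shift along the world's x, y, z in cm; "yaw": the turn about the world's z in degrees; "hand": the opening, from -1 (shut) to 1 (fully open), so that 0 is half open. In form: [{"x": .., "y": .., "z": .., "yaw": .., "hand": ..}, ...]. A call has 1 to 10 rows; each row is the pose to reach, as a shift and turn from the pose commanded when the call began; what a row does not reach only later rows make up. A row lasts 1/8 s, in which the tool goes at most 62.5 mm and 10.7 degrees, less where a joint would pass 70% of its speed; a pose out of reach is approached as far as the arm can. A call with a gripper value outside its range is refused whole. The fingers move at their own pace and stop on an object; "newtons" is the grip in N (left out, the last holds). Time passes only in rows, so rows that repeat a pose let the fingers close. It gives the time, the measured TCP pose, the force, the opening and the grip force at its end, in the units of the state.
- observe(): the state, without advancing time (a new reading comes with each control period).
- get_image(name): name is "scene" or "top" or "wrist"; returns the picture (400x640x3 uint8, blue, green, red); there is no depth.
- camera_model(name): a dict with "camera_matrix" (3x3 intrinsics, pixels), "k1" (the pictures are not rectified: a ray, as slopes to the right and down, at radius r is drawn at 1 + k1 r^2 times it, then the intrinsics apply), "T" (4x4, takes a point from camera to world coordinates). Camera axes: x right, y up, looking along -z (the intrinsics and any distortion apply to the point x, -y, -z); pixel columns grow to the right and rows downward; lengths in m; the calibration is good to about 2 mm. A picture is of the moment at which its call begins: read the wrist's pose just before it. camera_model takes no time and is no camera call; for the wrist camera it gives the pose at the moment of the call.
- sign_off(): hands the job in; it is judged then, once.
Trained networks look in the newest picture that a camera, given by its name, has taken for a name from the list of things; names that differ only in an ending like _2 or _b are one class to them, and where a whole thing is asked for, a point or a joint stands for the part that bears it (a point fixed in the world has none). Each returns a list of dicts, best first, with "p" (0 to 1); they miss things now and then, are a little off and sometimes report something else, mostly with a low value. They report only what shows in the picture. A call takes as long as a camera call. They do not tell look-alikes from the thing itself.
- recognise(query, camera): "rect" ([left, top, right, bottom] in pixels, round what is visible of it).
- silhouettes(query, camera): "mask" (400x640 bool, what is visible of it) and "rect" ([left, top, right, bottom] in pixels, round what is visible of it).
The state is a dict: "clock": time; "joints": joint angles; "dq": joint speeds; "joint_efforts": joint torques, N m; "position": TCP position; "ee_rot": TCP orientation; "force": force on the tool from outside, world axes, zero at the start; "ft_torque": the same for the moment, N m; "width": opening from 0.0 (shut) to 1.0 (fully open); "gripper_force": force on a finger pad.
Only numpy, scipy, OpenCV 4.12 (cv2) and the standard library are available. Lean on these libraries where they do the work, as an engineer would, in place of code of your own. Each camera call takes 0.05 s, during which the arm holds its last target. There are 200 camera calls.

## Working session

There is one attempt and no reset: what is moved stays moved. The work goes in short steps, Python scripts to look and compute and a tool call to move; the robot and the scene stay as the last step left them, time stands still between calls to the robot, and variables do not carry over. Pictures are saved under pics/ and viewed, at most 10 in all, crops included, and the job is handed in when it is done.

Besides the shell and the picture viewer there is one more tool, called in YAML: its name, and indented under it one key for each argument. apply_moves: Moves the arm, as the interface text tells. Its arguments: {"type":"object","properties":{"motion":{"type":"array","items":{"type":"object","properties":{"x":{"type":"number"},"y":{"type":"number"},"z":{"type":"number"},"yaw":{"type":"number"},"hand":{"type":"number"}}}},"newtons":{"type":"number"}},"required":["motion"]}

```bash
ls; mkdir -p pics; cat > h.py <<'E'
import numpy as np, cv2
from cell import *
def px2ray(cam,u,v,m=None):
    m=m or camera_model(cam); K=np.array(m["camera_matrix"]);T=np.array(m["T"])
    d=np.array([(u-K[0,2])/K[0,0],(v-K[1,2])/K[1,1]]);s=d.copy()
    for _ in range(20): s=d/(1+m["k1"]*(s@s))
    r=T[:3,:3]@np.array([s[0],-s[1],-1]); return T[:3,3],r/np.linalg.norm(r)
def on_z(cam,u,v,z,m=None):
    o,r=px2ray(cam,u,v,m); return o+r*(z-o[2])/r[2]
def proj(cam,P,m=None):
    m=m or camera_model(cam); K=np.array(m["camera_matrix"]);T=np.array(m["T"])
    p=T[:3,:3].T@(np.array(P)-T[:3,3]); s=np.array([p[0],-p[1]])/-p[2]; s=s*(1+m["k1"]*(s@s))
    return K[0,0]*s[0]+K[0,2],K[1,1]*s[1]+K[1,2]
E
python3 - <<'E'
from h import *
np.set_printoptions(precision=4,suppress=True)
print(observe())
for c in ("scene","top"):
    cv2.imwrite(f"pics/{c}0.png",get_image(c)); m=camera_model(c); print(c,np.array(m["T"]),m["camera_matrix"],m["k1"])
    for q in ("caddy","caddy_lid","knife_grip","cap_center","jar"):
        for r in recognise(q,c)[:4]: print(c,q,np.round(r["rect"]),round(r["p"],2))
E
```

```text
pics
{'clock': 0.0, 'joints': array([-1.4486,  0.4352,  0.025 ,  1.5741, -0.0116,  1.134 , -0.0751]), 'dq': array([ 0.0016, -0.0016,  0.0007, -0.0002,  0.002 , -0.0005,  0.0007]), 'joint_efforts': array([ -0.0014, -66.784 ,   0.9849, -31.4466,  -0.0605,   0.043 ,
         0.0002]), 'position': array([0.1393, 0.6088, 0.2259]), 'ee_rot': array([-0.3524, -3.1217,  0.0025]), 'force': array([ 0.2842,  0.3754, -0.2315]), 'ft_torque': array([-0.006 ,  0.0015,  0.0369]), 'gripper_force': 0.0, 'width': 1.002443055879186}
scene [[ 0.9198  0.1524 -0.3616  0.0731]
 [-0.3922  0.3867 -0.8346 -0.6252]
 [ 0.0126  0.9095  0.4155  0.4706]
 [ 0.      0.      0.      1.    ]] [[420.5978   0.     315.7882]
 [  0.     420.5978 201.3077]
 [  0.       0.       1.    ]] 0.017458241413826826
scene caddy [282. 153. 351. 215.] 0.73
scene caddy_lid [286. 150. 351. 189.] 0.74
scene knife_grip [370. 244. 393. 303.] 0.9
scene knife_grip [274. 237. 328. 257.] 0.69
scene cap_center [282. 155. 349. 214.] 0.46
scene jar [372. 247. 396. 298.] 0.54
top [[ 0.0289  0.9954 -0.091   0.3221]
 [-0.9996  0.0284 -0.0069  0.1485]
 [-0.0043  0.0911  0.9958  1.3101]
 [ 0.      0.      0.      1.    ]] [[518.2416   0.     313.0333]
 [  0.     518.2416 194.0176]
 [  0.       0.       1.    ]] -0.029787671616823084
top caddy [225. 139. 286. 210.] 0.92
top knife_grip [360. 169. 420. 200.] 0.83
top knife_grip [314. 213. 352. 243.] 0.78
top jar [225. 136. 287. 211.] 0.4
```

View pics/scene0.png

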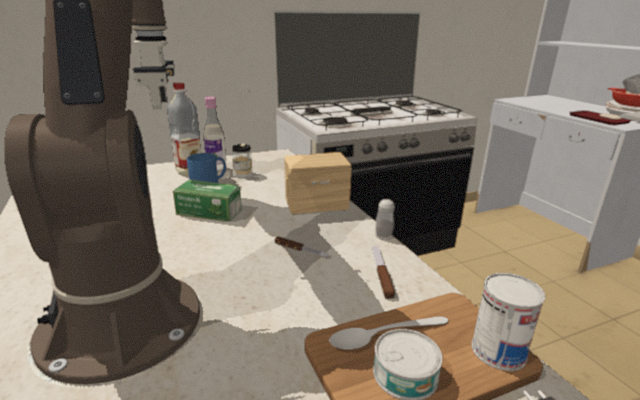

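View pics/top0.png

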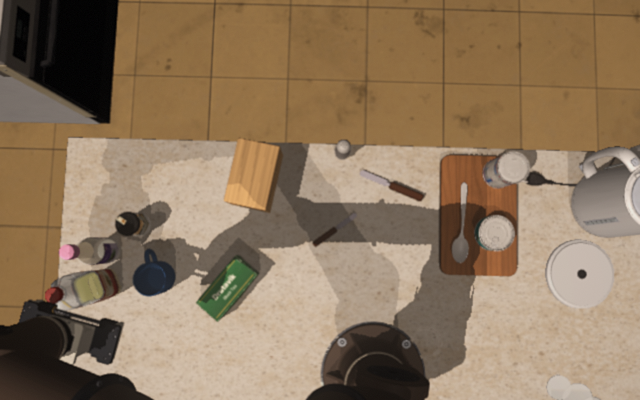

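The scene camera shows a closed caddy at about (318,183), with its notch on the right-facing front. There are two knife-like things:
- a larger knife: scene (384,272), top (392,186)
- a smaller one: scene (300,246), top (330,232)

The larger knife is the one described. I'll check it in a close crop.

```bash
python3 - <<'E'
from h import *
np.set_printoptions(precision=4,suppress=True)
im=get_image("top"); im2=get_image("scene")
a=cv2.resize(im[130:250,220:430],None,fx=3.8,fy=3.8,interpolation=cv2.INTER_CUBIC)
cv2.imwrite("pics/crop1.png",a[:600,:800])
for q in ("knife_grip","caddy"):
  for r in silhouettes(q,"top")[:2]:
    m=r["mask"].astype(np.uint8); c=max(cv2.findContours(m,0,2)[0],key=cv2.contourArea)
    b=cv2.boxPoints(cv2.minAreaRect(c)); z=.009 if q!="caddy" else .126
    P=np.array([on_z("top",u,v,z) for u,v in b]); print(q,r["p"],r["rect"],b.tolist(),"\n",P[:,:2],P.mean(0), [np.linalg.norm(P[i]-P[i-1]) for i in range(4)])
R=cv2.Rodrigues(observe()["ee_rot"])[0]; print(R); 
T=np.array(camera_model("wrist")["T"]); print(R.T@T[:3,:3], R.T@(T[:3,3]-observe()["position"]),camera_model("wrist"))
E
```

```text
knife_grip 0.69 [315.1, 214.4, 356.6, 246.7] [[312.3243408203125, 242.05406188964844], [354.04058837890625, 212.2567596435547], [357.62164306640625, 217.27027893066406], [315.9053955078125, 247.0675811767578]] 
 [[0.3203 0.1558]
 [0.3978 0.0532]
 [0.3855 0.044 ]
 [0.3081 0.1465]] [0.3529 0.0999 0.009 ] [np.float64(0.01535588007836883), np.float64(0.12862423799752143), np.float64(0.015430458303201696), np.float64(0.128514651438767)]
knife_grip 0.57 [361.4, 172.5, 420.2, 201.8] [[358.63800048828125, 176.98641967773438], [363.36199951171875, 167.01358032226562], [422.812255859375, 195.17422485351562], [418.0882568359375, 205.14706420898438]] 
 [[ 0.4874  0.0436]
 [ 0.5132  0.0321]
 [ 0.4459 -0.1192]
 [ 0.4203 -0.1076]] [ 0.4667 -0.0378  0.009 ] [np.float64(0.16534817200645177), np.float64(0.02820500232217008), np.float64(0.16564939235742906), np.float64(0.028079868751128164)]
caddy 0.69 [226.8, 138.4, 286.5, 213.2] [[222.762451171875, 202.92153930664062], [238.13442993164062, 136.82199096679688], [285.3704528808594, 147.80709838867188], [269.99847412109375, 213.90664672851562]] 
 [[0.4038 0.3632]
 [0.5585 0.3344]
 [0.5358 0.2239]
 [0.3817 0.2538]] [0.47   0.2938 0.126 ] [np.float64(0.11157101536225066), np.float64(0.1573934718856228), np.float64(0.11288636998742715), np.float64(0.15690288899928992)]
[[-0.9748  0.223   0.0001]
 [ 0.223   0.9748  0.    ]
 [-0.      0.     -1.    ]]
[[ 0.0009  0.9612  0.2757]
 [ 1.     -0.0012  0.0007]
 [ 0.001   0.2757 -0.9612]] [ 0.0744  0.0002 -0.1591] {'camera_matrix': array([[296.7094,   0.    , 316.5605],
       [  0.    , 296.7094, 200.4489],
       [  0.    ,   0.    ,   1.    ]]), 'k1': -0.015338607241762631, 'T': array([[ 0.2222, -0.9373, -0.2686,  0.0669],
       [ 0.975 ,  0.2133,  0.0621,  0.626 ],
       [-0.001 , -0.2757,  0.9612,  0.3858],
       [ 0.    ,  0.    ,  0.    ,  1.    ]])}
```

View pics/crop1.png

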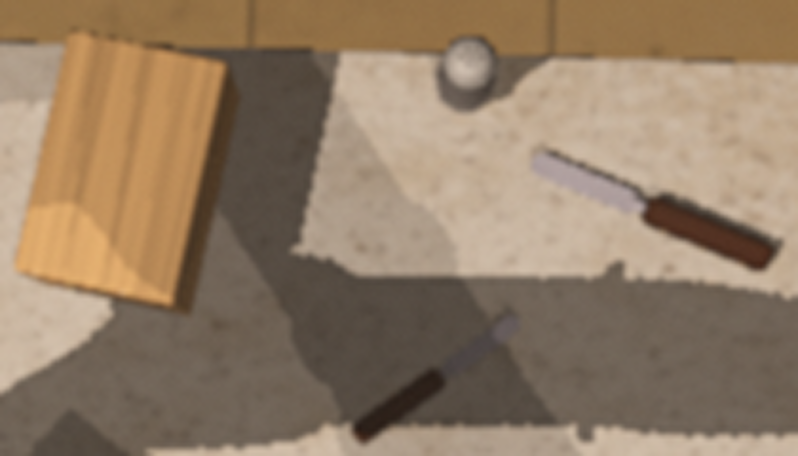

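The crop confirms it. The large knife has its handle at crop (708,229) and its tip at (537,160), pointing left toward the caddy. The smaller dark one at (430,375) is the look-alike. I'll rise and swing over the knife.

apply_moves:
  motion:
    - {"z":6}
    - {"z":12}
    - {"z":17}
    - {"x":5,"y":-4,"z":20,"yaw":-10}
    - {"x":9,"y":-8,"z":20,"yaw":-20}
    - {"x":14,"y":-12,"z":20,"yaw":-30}
    - {"x":18,"y":-16,"z":20,"yaw":-40}
    - {"x":22,"y":-20,"z":20,"yaw":-50}
    - {"x":25,"y":-25,"z":20,"yaw":-60}
    - {"x":27,"y":-30,"z":20,"yaw":-70}

```text
schema error: expected keys x, y, z, yaw, hand
```

apply_moves:
  motion:
    - {"x":2,"y":-6,"yaw":-10}
    - {"x":3,"y":-12,"yaw":-20}
    - {"x":4,"y":-18,"yaw":-31}
    - {"x":4,"y":-24,"yaw":-31}
    - {"x":4,"y":-30,"z":-5,"yaw":-31}
    - {"x":4,"y":-36,"z":-10,"yaw":-31}
    - {"x":4,"y":-40,"z":-15,"yaw":-31}
    - {"x":4,"y":-40,"z":-20,"yaw":-31}
    - {"x":4,"y":-40,"z":-23,"yaw":-31}
    - {"x":4,"y":-40,"z":-23,"yaw":-31}

```text
schema error: expected keys x, y, z, yaw, hand
```

```bash
python3 - <<'E'
from h import *
np.set_printoptions(precision=4,suppress=True)
im=get_image("wrist"); m=camera_model("wrist"); cv2.imwrite("pics/w1.png",im)
o=observe(); print(o["clock"],o["position"],cv2.Rodrigues(o["ee_rot"])[0][:,1],o["joints"])
for r in silhouettes("knife_grip","wrist")[:2]:
    k=r["mask"].astype(np.uint8); c=max(cv2.findContours(k,0,2)[0],key=cv2.contourArea)
    W=np.float32([on_z("wrist",*p[0],.009,m)[:2] for p in c]); (ct,wh,an)=cv2.minAreaRect(W)
    print(r["p"],r["rect"],ct,wh,an, cv2.boxPoints((ct,wh,an)))
E
```

```text
0.85 [0.1393 0.6093 0.2268] [0.223  0.9748 0.0001] [-1.4486  0.4345  0.025   1.5732 -0.0116  1.134  -0.0751]
```

View pics/w1.png

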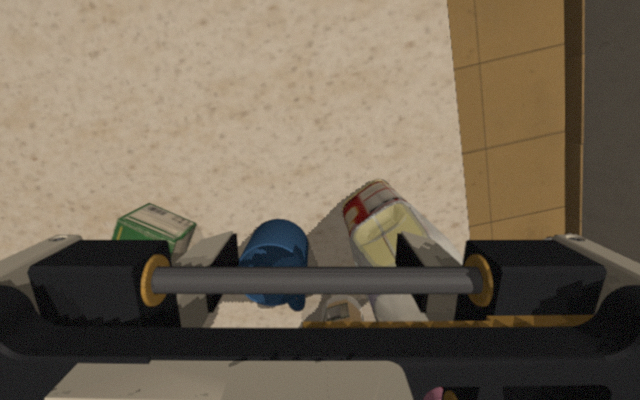

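The moves were refused because every row needs all five keys. This picture is therefore still from the start pose, with the mug at (278,260) and a bottle at (390,250) right by the fingers. I'll resend the moves, rising first.

apply_moves:
  motion:
    - {"x":0,"y":0,"z":6,"yaw":0,"hand":1}
    - {"x":0,"y":0,"z":12,"yaw":0,"hand":1}
    - {"x":0,"y":0,"z":17,"yaw":0,"hand":1}
    - {"x":5,"y":-4,"z":20,"yaw":-10,"hand":1}
    - {"x":9,"y":-8,"z":20,"yaw":-20,"hand":1}
    - {"x":14,"y":-12,"z":20,"yaw":-30,"hand":1}
    - {"x":18,"y":-16,"z":20,"yaw":-40,"hand":1}
    - {"x":22,"y":-20,"z":20,"yaw":-50,"hand":1}
    - {"x":25,"y":-25,"z":20,"yaw":-60,"hand":1}
    - {"x":27,"y":-30,"z":20,"yaw":-70,"hand":1}

```text
clock: 2.15
position: [0.4106, 0.3072, 0.4267]
ee_rot: [2.087, 2.347, 0.0]
force: [0.3, -0.4, 0.3]
width: 1.003
gripper_force: 0.0
```

apply_moves:
  motion:
    - {"x":2,"y":-6,"z":0,"yaw":-10,"hand":1}
    - {"x":3,"y":-12,"z":0,"yaw":-20,"hand":1}
    - {"x":4,"y":-18,"z":0,"yaw":-31,"hand":1}
    - {"x":4,"y":-24,"z":0,"yaw":-31,"hand":1}
    - {"x":4,"y":-30,"z":-5,"yaw":-31,"hand":1}
    - {"x":4,"y":-36,"z":-10,"yaw":-31,"hand":1}
    - {"x":4,"y":-40,"z":-15,"yaw":-31,"hand":1}
    - {"x":4,"y":-40,"z":-20,"yaw":-31,"hand":1}
    - {"x":4,"y":-40,"z":-23,"yaw":-31,"hand":1}
    - {"x":4,"y":-40,"z":-23,"yaw":-31,"hand":1}

```text
clock: 3.4
position: [0.4472, -0.0909, 0.1949]
ee_rot: [-2.632, -1.71, 0.008]
force: [-0.6, 0.4, 1.1]
width: 1.003
gripper_force: 0.0
```

```bash
cat > k.py <<'E'
from h import *
np.set_printoptions(precision=4,suppress=True)
def tool(): 
    o=observe(); y=cv2.Rodrigues(o["ee_rot"])[0][:,1]; print("t",o["clock"],"p",o["position"],"ydeg",np.degrees(np.arctan2(y[1],y[0])),"q",o["joints"],"w",o["width"],"F",o["force"],"g",o["gripper_force"])
E
python3 - <<'E'
from k import *
im=get_image("wrist"); m=camera_model("wrist"); cv2.imwrite("pics/w2.png",im)
tool()
for r in silhouettes("knife_grip","wrist")[:2]:
    k=r["mask"].astype(np.uint8); c=max(cv2.findContours(k,0,2)[0],key=cv2.contourArea)
    W=np.float32([on_z("wrist",*p[0],.009,m)[:2] for p in c.astype(float)]); (ct,wh,an)=cv2.minAreaRect(W)
    print(r["p"],r["rect"],ct,wh,an, cv2.boxPoints((ct,wh,an)))
E
```

```text
t 3.45 p [ 0.4488 -0.0909  0.1968] ydeg -23.938990230759703 q [-0.5705  0.2267  0.793   2.0466 -0.1975  0.9458 -0.0914] w 0.9960050279717342 F [0.3333 0.5931 0.7561] g 0.0
0.75 [307.3, 46.4, 329.6, 201.1] (0.4712528586387634, -0.03709521144628525) (0.17212222516536713, 0.020757509395480156) 68.79391479492188 [[ 0.4304 -0.1136]
 [ 0.4498 -0.1211]
 [ 0.5121  0.0394]
 [ 0.4927  0.0469]]
0.56 [102.9, 14.4, 222.0, 89.7] (0.35477858781814575, 0.10382086038589478) (0.017420370131731033, 0.13544903695583344) 36.70439910888672 [[0.3073 0.1529]
 [0.3883 0.0443]
 [0.4022 0.0547]
 [0.3213 0.1633]]
```

View pics/w2.png

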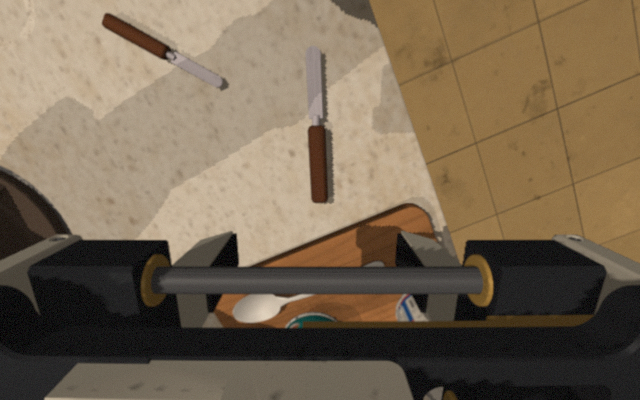

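The wrist picture shows the larger knife straight ahead, with its handle at (318,164) and its tip at (314,47). The look-alike is at (165,52). I'll refine the pose from both cameras.

```bash
python3 - <<'E'
from k import *
m=camera_model("wrist")
for n,px in dict(hend=(319,202,.018),hstart=(317,126,.018),hc=(318,164,.018),tip=(313.7,47,.0105)).items(): print(n,on_z("wrist",*px,m))
for n,px in dict(hc=(406.3,190.3,.018),tip=(361.5,172.3,.0105)).items(): print("top",n,on_z("top",*px))
# colour segmentation of handle in both
for cam in("wrist","top"):
    im=get_image(cam); hsv=cv2.cvtColor(im,cv2.COLOR_BGR2HSV)
    k=((hsv[...,2]<120)&(hsv[...,1]>110)&((hsv[...,0]<15)|(hsv[...,0]>170))).astype(np.uint8)
    M=np.zeros_like(k)
    if cam=="wrist": M[115:206,300:335]=1
    else: M[180:202,385:425]=1
    c=np.argwhere(k&M)[:,::-1]; print(cam,len(c),c.mean(0),on_z(cam,*c.mean(0),.014)); 
    W=np.array([on_z(cam,*p,.014)[:2] for p in c.astype(float)]); u,s,v=np.linalg.svd(W-W.mean(0)); d=v[0]*np.sign(v[0][1]); t=(W-W.mean(0))@d
    print(np.degrees(np.arctan2(d[1],d[0])),t.min(),t.max(), np.ptp((W-W.mean(0))@v[1]))
E
```

```text
hend [ 0.4429 -0.1148  0.018 ]
hstart [ 0.4762 -0.0335  0.018 ]
hc [ 0.4601 -0.0727  0.018 ]
tip [0.5059 0.0424 0.0105]
top hc [ 0.4561 -0.0758  0.018 ]
top tip [0.4994 0.0367 0.0105]
wrist 1151 [314.5126 164.5708] [ 0.4568 -0.0722  0.014 ]
68.74605319101227 -0.04521013393611537 0.042868709358604574 0.018999320797989116
top 158 [401.5949 189.0696] [ 0.4593 -0.0647  0.014 ]
70.63656653430657 -0.03168811964502983 0.03018850617175839 0.01708163311300808
```

apply_moves:
  motion:
    - {"x":1.4,"y":3.1,"z":-5,"yaw":2,"hand":1}
    - {"x":1.4,"y":3.1,"z":-10,"yaw":2,"hand":0.2}
    - {"x":1.4,"y":3.1,"z":-15,"yaw":2,"hand":0.2}
    - {"x":1.4,"y":3.1,"z":-18,"yaw":2,"hand":0.0}
    - {"x":1.4,"y":3.1,"z":-19.3,"yaw":2,"hand":0.0}
    - {"x":1.4,"y":3.1,"z":-19.3,"yaw":2,"hand":0.0}
    - {"x":1.4,"y":3.1,"z":-19.3,"yaw":2,"hand":-1}
    - {"x":1.4,"y":3.1,"z":-19.3,"yaw":2,"hand":-1}
    - {"x":1.4,"y":3.1,"z":-19.3,"yaw":2,"hand":-1}
    - {"x":1.4,"y":3.1,"z":-19.3,"yaw":2,"hand":-1}
  newtons: 55

```text
clock: 4.85
position: [0.4635, -0.0595, 0.0043]
ee_rot: [-2.603, -1.759, -0.001]
force: [-2.2, 0.6, 9.7]
width: 0.213
gripper_force: 54.9
```

```bash
python3 - <<'E'
from k import *
tool()
E
```

```text
t 4.85 p [ 0.4635 -0.0595  0.0043] ydeg -21.879305244960975 q [-0.3623  0.5622  0.5096  2.1979 -0.5646  0.5087  0.2026] w 0.21267650733917853 F [-2.1839  0.558   9.6675] g 54.94942367076874
```

apply_moves:
  motion:
    - {"x":0,"y":0,"z":3,"yaw":0,"hand":-1}
    - {"x":0,"y":0,"z":9,"yaw":0,"hand":-1}
    - {"x":0,"y":0,"z":15,"yaw":0,"hand":-1}
    - {"x":0,"y":3,"z":20,"yaw":4,"hand":-1}
    - {"x":-1,"y":7,"z":24,"yaw":10.6,"hand":-1}
    - {"x":-2,"y":9,"z":24,"yaw":10.6,"hand":-1}
    - {"x":-2,"y":9,"z":24,"yaw":10.6,"hand":-1}
    - {"x":-2,"y":9,"z":24,"yaw":10.6,"hand":-1}

```text
clock: 5.85
position: [0.4432, 0.0295, 0.2436]
ee_rot: [2.43, 1.991, -0.001]
force: [-0.8, 0.7, -0.4]
width: 0.212
gripper_force: 54.9
```

```bash
python3 - <<'E'
from k import *
im=get_image("wrist"); m=camera_model("wrist"); cv2.imwrite("pics/w3.png",im)
tool(); np.save("m3.npy",m,allow_pickle=True)
for q in("caddy","caddy_lid","lid_notch"):
  for r in recognise(q,"wrist")[:2]: print(q,r)
E
```

```text
t 5.9 p [0.4433 0.0292 0.2435] ydeg -11.370296184544971 q [-0.8653  0.1214  0.7705  2.0071 -0.0968  1.0496 -0.2486] w 0.21007377463501226 F [-0.8932 -0.2626 -1.1507] g 54.946133494377136
```

View pics/w3.png

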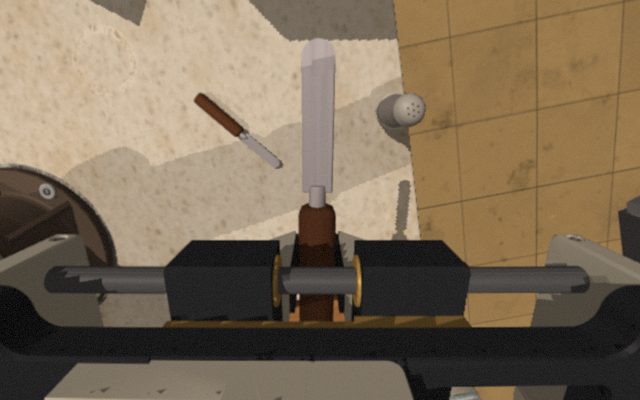

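The knife is held firmly and in line, with its tip at about (318,40). I'll move forward to see the lid.

apply_moves:
  motion:
    - {"x":0,"y":4,"z":3,"yaw":0,"hand":-1}
    - {"x":0,"y":8,"z":6,"yaw":0,"hand":-1}
    - {"x":0,"y":10,"z":8,"yaw":0,"hand":-1}
    - {"x":0,"y":10,"z":8,"yaw":0,"hand":-1}
    - {"x":0,"y":10,"z":8,"yaw":0,"hand":-1}

```text
clock: 6.68
position: [0.4431, 0.1288, 0.3228]
ee_rot: [2.431, 1.99, -0.002]
force: [0.6, -0.1, -1.5]
width: 0.214
gripper_force: 54.9
```

```bash
python3 - <<'E'
from k import *
im=get_image("wrist"); m=camera_model("wrist"); cv2.imwrite("pics/w4.png",im); np.save("m4.npy",m,allow_pickle=True)
tool()
z=observe()["position"][2]+.006
R=cv2.Rodrigues(observe()["ee_rot"])[0]
print("tip tool", R.T@(on_z("wrist",318,39,z,m)-observe()["position"]))
for q in("caddy","caddy_lid"):
  for r in silhouettes(q,"wrist")[:2]:
    k=r["mask"].astype(np.uint8); c=max(cv2.findContours(k,0,2)[0],key=cv2.contourArea)
    W=np.float32([on_z("wrist",*p[0],.126,m)[:2] for p in c.astype(float)]); (ct,wh,an)=cv2.minAreaRect(W)
    print(q,r["p"],r["rect"],ct,wh,an, cv2.boxPoints((ct,wh,an)).tolist())
E
```

```text
t 6.725 p [0.443  0.1286 0.3227] ydeg -11.406922497347812 q [-1.0313  0.0759  0.6967  1.836  -0.0506  1.2495 -0.519 ] w 0.2129431401308572 F [-0.0665  0.3638 -0.237 ] g 54.94588851928711
tip tool [ 0.1086  0.0005 -0.0062]
caddy 0.67 [242.6, 0.0, 388.5, 79.5] (0.47028544545173645, 0.27843141555786133) (0.07794144749641418, 0.15216028690338135) 78.62932586669922 [[0.3880153000354767, 0.2552252411842346], [0.5371890068054199, 0.22522597014904022], [0.5525555610656738, 0.30163758993148804], [0.403381884098053, 0.33163684606552124]]
caddy_lid 0.9 [240.6, 1.1, 382.7, 73.0] (0.4711478352546692, 0.2819741666316986) (0.07065492868423462, 0.15263155102729797) 78.62931823730469 [[0.38936495780944824, 0.2623862028121948], [0.5390006303787231, 0.2322940081357956], [0.5529307126998901, 0.3015621304512024], [0.40329504013061523, 0.33165431022644043]]
```

View pics/w4.png

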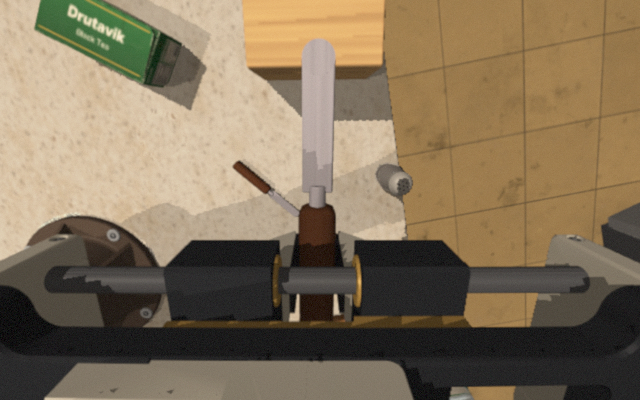

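The lid's front top edge runs from about (246,67) to (383,66), and the blade is pointing squarely at it. I'll compute the front-face line and the notch.

```bash
python3 - <<'E'
from k import *
m=np.load("m4.npy",allow_pickle=True).item(); im=cv2.imread("pics/w4.png").astype(int)
for x in(255,275,345,370): print(x,im[58:84:2,x].sum(1))
for u in (360,240,250,380,388): print(u, im[40,u].sum())
r=im[40].sum(1); print("cols",list(enumerate(r))[238:250],list(enumerate(r))[378:392])
L=on_z("wrist",246,66.5,.126,m);Rr=on_z("wrist",383,66,.126,m); print(L,Rr,np.linalg.norm(L-Rr),np.degrees(np.arctan2(*(Rr-L)[1::-1])), (L+Rr)/2)
# top camera check of the lid's corners, z .126
for u,v in((220+75/3.8,130+32/3.8),(220+228/3.8,130+62/3.8),(220+178/3.8,130+305/3.8),(220+15/3.8,130+270/3.8)): print(on_z("top",u,v,.126))
E
```

```text
255 [496 497 502 524 407 240 197 230 490 577 578 574 572]
275 [493 491 506 509 386 212 182 183 203 212 196 272 329]
345 [500 505 511 446 277 190 212 206 206 202 206 302 326]
370 [498 516 518 435 280 201 203 202 205 260 329 339 329]
360 505
240 574
250 534
380 509
388 373
cols [(238, np.int64(569)), (239, np.int64(571)), (240, np.int64(574)), (241, np.int64(574)), (242, np.int64(563)), (243, np.int64(566)), (244, np.int64(552)), (245, np.int64(535)), (246, np.int64(537)), (247, np.int64(540)), (248, np.int64(542)), (249, np.int64(545))] [(378, np.int64(501)), (379, np.int64(507)), (380, np.int64(509)), (381, np.int64(502)), (382, np.int64(457)), (383, np.int64(377)), (384, np.int64(348)), (385, np.int64(356)), (386, np.int64(375)), (387, np.int64(373)), (388, np.int64(373)), (389, np.int64(378)), (390, np.int64(366)), (391, np.int64(370))]
[0.3912 0.2679 0.126 ] [0.5401 0.2385 0.126 ] 0.1517548787003914 -11.170808691198973 [0.4657 0.2532 0.126 ]
[0.5549 0.3305 0.126 ]
[0.5389 0.2364 0.126 ]
[0.3899 0.2614 0.126 ]
[0.4082 0.3607 0.126 ]
```

```bash
python3 - <<'E'
from k import *
m=np.load("m4.npy",allow_pickle=True).item()
o1,r1=px2ray("scene",386,201); o2,r2=px2ray("wrist",402,186,m)
A=np.c_[r1,-r2]; s=np.linalg.lstsq(A,o2-o1,rcond=None)[0]; print(o1+s[0]*r1,o2+s[1]*r2)
print(on_z("scene",386,236,0))
# notch in scene
f=np.array([.465,.251,.0825]); d=np.array([-.98,.197,0]); 
print([proj("scene",f+k*d*.022) for k in(-1,1)])
im=get_image("scene"); cv2.imwrite("pics/notch.png",cv2.resize(im[140:225,270:365],None,fx=6,fy=6,interpolation=cv2.INTER_CUBIC))
E
```

```text
[0.5511 0.0887 0.0877] [0.5534 0.0876 0.0886]
[0.5574 0.0853 0.    ]
[(np.float64(329.32024122622647), np.float64(182.19093991554877)), (np.float64(311.84733082527333), np.float64(183.3509781158565))]
```

View pics/notch.png

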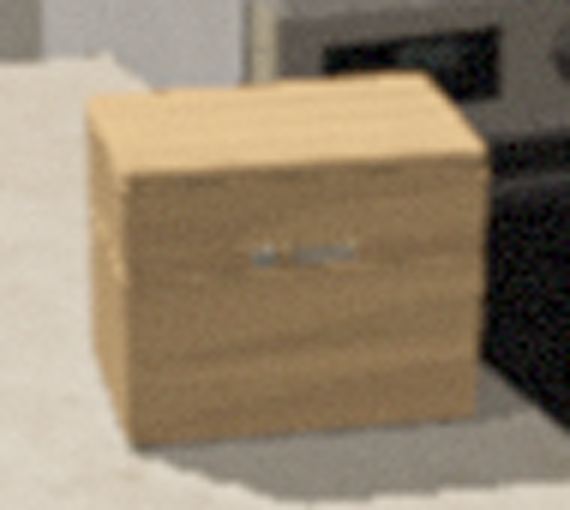

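The notch shows at crop (250–355,254), which is scene (312–329,182). That matches the prediction to within a pixel. I'll descend to the pre-insertion pose.

apply_moves:
  motion:
    - {"x":-0.5,"y":-1.4,"z":-3,"yaw":0,"hand":-1}
    - {"x":-0.5,"y":-1.4,"z":-9,"yaw":0,"hand":-1}
    - {"x":-0.5,"y":-1.4,"z":-15,"yaw":0,"hand":-1}
    - {"x":-0.5,"y":-1.4,"z":-21,"yaw":0,"hand":-1}
    - {"x":-0.5,"y":-1.4,"z":-24.6,"yaw":0,"hand":-1}
    - {"x":-0.5,"y":-1.4,"z":-24.6,"yaw":0,"hand":-1}
    - {"x":-0.5,"y":-1.4,"z":-24.6,"yaw":0,"hand":-1}

```text
clock: 7.75
position: [0.4392, 0.116, 0.0789]
ee_rot: [2.429, 1.991, 0.002]
force: [0.1, -0.1, -0.7]
width: 0.214
gripper_force: 54.9
```

```bash
python3 - <<'E'
from k import *
im=get_image("wrist"); m=camera_model("wrist"); tool()
cv2.imwrite("pics/w5.png",im); z=observe()["position"][2]+.0055
# knife tip / blade and where the seam shows
w=im.astype(int).sum(2)
print("tipcol",w[20:60:2,318]); print([ (u,proj("wrist",[*on_z("wrist",u,39,z,m)[:2],z])[1]) for u in(318,)])
f=np.array([.465,.251,0]);
for h in(.126,.087,.078): print(h,proj("wrist",f+[0,0,h],m))
t=on_z("wrist",318,39,z,m); print("tip",t,"gap",(f[:2]-t[:2])@[.1977,.9803],"lat",(f[:2]-t[:2])@[.9803,-.1977])
E
```

```text
t 7.8 p [0.4395 0.1164 0.0792] ydeg -11.308003202164366 q [-0.8351  0.4029  0.5968  2.1808 -0.3717  0.6532 -0.1741] w 0.21373598662792215 F [ 0.5241  0.3381 -1.8593] g 54.946088790893555
tipcol [267 330 323 320 317 323 322 309 322 433 514 514 518 523 515 512 509 522
 515 521]
[(318, np.float64(38.99999999999994))]
0.126 (np.float64(313.0174965520841), np.float64(-93.46301072930859))
0.087 (np.float64(313.7623642644776), np.float64(-33.28933831636559))
0.078 (np.float64(313.8774571063343), np.float64(-23.990655627410064))
tip [0.4614 0.223  0.0847] gap 0.02821289650524105 lat -0.0019746087953586545
```

apply_moves:
  motion:
    - {"x":0.2,"y":1.0,"z":-0.1,"yaw":0,"hand":-1}
    - {"x":0.3,"y":2.0,"z":-0.1,"yaw":0,"hand":-1}
    - {"x":0.4,"y":2.6,"z":-0.1,"yaw":0,"hand":-1}
    - {"x":0.5,"y":3.2,"z":-0.1,"yaw":0,"hand":-1}
    - {"x":0.55,"y":3.5,"z":-0.1,"yaw":0,"hand":-1}
    - {"x":0.55,"y":3.5,"z":-0.1,"yaw":0,"hand":-1}

```text
clock: 8.55
position: [0.4438, 0.1514, 0.0767]
ee_rot: [2.429, 1.993, -0.0]
force: [1.1, -0.8, -0.9]
width: 0.213
gripper_force: 54.9
```

```bash
python3 - <<'E'
from k import *
tool()
E
```

```text
t 8.55 p [0.4438 0.1514 0.0767] ydeg -11.269243762924635 q [-0.8906  0.4285  0.5901  2.148  -0.3828  0.667  -0.2338] w 0.21283389468791183 F [ 1.118  -0.7781 -0.8924] g 54.94612455368042
```

apply_moves:
  motion:
    - {"x":0.1,"y":0.6,"z":0,"yaw":0,"hand":-1}
    - {"x":0.2,"y":1.2,"z":0,"yaw":0,"hand":-1}
    - {"x":0.3,"y":1.7,"z":0,"yaw":0,"hand":-1}
    - {"x":0.4,"y":2.1,"z":0,"yaw":0,"hand":-1}
    - {"x":0.4,"y":2.1,"z":0,"yaw":0,"hand":-1}

```text
clock: 9.18
position: [0.4479, 0.1727, 0.0767]
ee_rot: [2.428, 1.993, 0.0]
force: [-0.3, -0.1, -1.1]
width: 0.213
gripper_force: 54.9
```

```bash
python3 - <<'E'
from k import *
im=get_image("wrist"); m=camera_model("wrist"); tool()
cv2.imwrite("pics/w6.png",im)
w=im.astype(int).sum(2)
print("col318",w[0:80:3,318]); print("col290",w[0:80:3,290]); print("col340",w[0:80:3,350])
for h in(.126,.087,.078): print(h,proj("wrist",[.465,.251,h],m))
for l in (.0986,.0886,.0786): print(l,proj("wrist",observe()["position"]+[l*.1977,l*.9803,.005],m))
E
```

```text
t 9.225 p [0.4478 0.1723 0.0767] ydeg -11.269626554037542 q [-0.9213  0.4434  0.5878  2.1228 -0.3879  0.6798 -0.2684] w 0.21344186232831514 F [ 0.238   1.427  -0.5925] g 54.946061968803406
col318 [510 505 505 500 494 498 490 496 491 501 506 504 514 515 524 516 512 521
 526 516 504 496 497 496 495 506 510]
col290 [504 504 499 501 500 485 487 493 488 505 502 501 505 525 522 513 519 517
 520 523 513 481 489 491 495 505 515]
col340 [504 507 508 495 498 486 481 495 500 506 508 525 522 524 516 523 515 522
 517 518 496 493 494 492 502 497 518]
0.126 (np.float64(321.1959795038844), np.float64(96.90168872183698))
0.087 (np.float64(319.874263141101), np.float64(101.8138040351452))
0.078 (np.float64(319.663060978597), np.float64(102.59880339269492))
0.0986 (np.float64(317.29590053521696), np.float64(62.57160122764918))
0.0886 (np.float64(317.2179385350609), np.float64(84.81401104285352))
0.0786 (np.float64(317.14265903764175), np.float64(106.2790465414154))
```

The blade is inside the notch with no side force. Now I'll lever the lid up.

apply_moves:
  motion:
    - {"x":0,"y":0,"z":0.5,"yaw":0,"hand":-1}
    - {"x":0,"y":0,"z":1.0,"yaw":0,"hand":-1}
    - {"x":0,"y":0.1,"z":1.5,"yaw":0,"hand":-1}
    - {"x":0,"y":0.2,"z":2.0,"yaw":0,"hand":-1}
    - {"x":0.1,"y":0.3,"z":2.5,"yaw":0,"hand":-1}
    - {"x":0.1,"y":0.4,"z":3.0,"yaw":0,"hand":-1}
    - {"x":0.1,"y":0.6,"z":3.5,"yaw":0,"hand":-1}
    - {"x":0.1,"y":0.6,"z":3.5,"yaw":0,"hand":-1}

```text
clock: 10.22
position: [0.4491, 0.1786, 0.1121]
ee_rot: [2.429, 1.993, 0.001]
force: [0.6, 0.7, -1.8]
width: 0.214
gripper_force: 54.9
```

```bash
python3 - <<'E'
from k import *
cv2.imwrite("pics/s2.png",get_image("scene")); tool()
a=cv2.imread("pics/s2.png")[120:225,260:365]; b=cv2.imread("pics/w6.png"); 
cv2.imwrite("pics/v7.png",cv2.resize(a,None,fx=5.5,fy=5.5,interpolation=cv2.INTER_CUBIC))
E
```

```text
t 10.275 p [0.449  0.1784 0.1119] ydeg -11.27642179512714 q [-0.9717  0.3907  0.6327  2.0858 -0.3321  0.7627 -0.3285] w 0.20898753301355097 F [ 0.4083 -0.0859 -1.2791] g 54.94611203670502
```

View pics/v7.png

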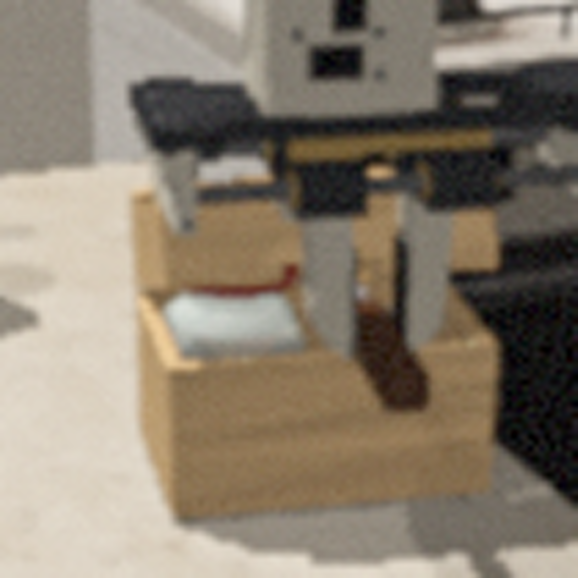

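The lid already looks raised, with the interior showing in front. I'll work out the lid angle by projecting its outline.

```bash
python3 - <<'E'
from k import *
a=np.radians(78.7); X=np.array([np.cos(a),np.sin(a),0]);Y=np.array([-np.sin(a),np.cos(a),0]); F=np.array([.465,.251,0]); C=F+.05*X
def w(x,y,z): return C+x*X+y*Y+[0,0,z]
def lid(r,h,y,t): return w(.05-r*np.cos(t)+h*np.sin(t),y,.078+r*np.sin(t)+h*np.cos(t))
for t in(.3,.6,1,1.57,2,2.5):
    print(t,[tuple(int((p-o)*5.5) for p,o in zip(proj("scene",lid(r,h,y,t)),(260,120))) for y in(.076,-.076) for r,h in((.1,0),(.1,.048),(0,.048))])
print("box",[tuple(int((p-o)*5.5) for p,o in zip(proj("scene",w(x,y,.078)),(260,120))) for x,y in((-.05,.076),(-.05,-.076),(.05,.076),(.05,-.076))])
for y in(.0355,-.0355): print("cap",[tuple(int((p-o)*5.5) for p,o in zip(proj("scene",w(.01+i,y+j,.116)),(260,120))) for i,j in((0,.03),(0,-.03),(-.03,0),(.03,0))])
for y in(.0355,-.0355): print("cup",[tuple(int((p-o)*5.5) for p,o in zip(proj("scene",w(.01+i,y+j,.069)),(260,120))) for i,j in((0,.03),(0,-.03),(-.03,0),(.03,0))])
E
```

```text
0.3 [(162, 299), (156, 189), (128, 186), (497, 278), (493, 171), (436, 170)]
0.6 [(157, 231), (147, 126), (124, 190), (491, 212), (479, 110), (429, 174)]
1 [(147, 151), (133, 70), (121, 208), (477, 135), (456, 56), (421, 192)]
1.57 [(129, 84), (116, 56), (120, 253), (448, 70), (422, 44), (416, 236)]
2 [(118, 79), (107, 94), (122, 294), (425, 65), (402, 81), (417, 276)]
2.5 [(109, 119), (104, 175), (127, 339), (404, 105), (389, 160), (423, 320)]
box [(165, 365), (496, 343), (133, 287), (440, 268)]
cap [(167, 238), (295, 231), (243, 256), (220, 213)]
cap [(318, 229), (443, 222), (396, 247), (366, 205)]
cup [(168, 333), (294, 325), (243, 353), (220, 306)]
cup [(317, 324), (439, 316), (393, 343), (364, 297)]
```

The projection fits a lid angle of about 0.33 rad, raised by the blade. The red cap shows in the compartment nearer the robot (crop x 165–300). I'll follow the arc on with the knife.

apply_moves:
  motion:
    - {"x":0.1,"y":0.4,"z":0.8,"yaw":0,"hand":-1}
    - {"x":0.2,"y":0.8,"z":1.6,"yaw":0,"hand":-1}
    - {"x":0.4,"y":2.0,"z":3.1,"yaw":0,"hand":-1}
    - {"x":0.7,"y":3.5,"z":4.4,"yaw":0,"hand":-1}
    - {"x":1.1,"y":5.3,"z":5.3,"yaw":0,"hand":-1}
    - {"x":1.3,"y":6.5,"z":4.9,"yaw":0,"hand":-1}
    - {"x":1.7,"y":8.3,"z":4.5,"yaw":0,"hand":-1}
    - {"x":2.1,"y":10.3,"z":3.9,"yaw":0,"hand":-1}
    - {"x":2.4,"y":11.8,"z":3.4,"yaw":0,"hand":-1}
    - {"x":2.7,"y":13.3,"z":3.1,"yaw":0,"hand":-1}

```text
clock: 11.52
position: [0.4758, 0.312, 0.142]
ee_rot: [2.429, 1.992, -0.002]
force: [0.5, -1.4, -1.2]
width: 0.213
gripper_force: 55.0
```

```bash
python3 - <<'E'
from k import *
cv2.imwrite("pics/s3.png",get_image("scene")); tool()
cv2.imwrite("pics/t3.png",get_image("top"));
a=cv2.resize(cv2.imread("pics/s3.png")[100:225,255:370],None,fx=4,fy=4,interpolation=cv2.INTER_CUBIC)
b=cv2.resize(cv2.imread("pics/t3.png")[120:245,200:285],None,fx=4,fy=4,interpolation=cv2.INTER_CUBIC)
cv2.imwrite("pics/v8.png",np.hstack([a,b]))
E
```

```text
t 11.575 p [0.4759 0.3145 0.1418] ydeg -11.170546124515809 q [-1.1163  0.4811  0.6215  1.8484 -0.3456  0.9213 -0.5312] w 0.21033237044448655 F [ 0.7738  1.8183 -1.0418] g 54.99463677406311
```

View pics/v8.png

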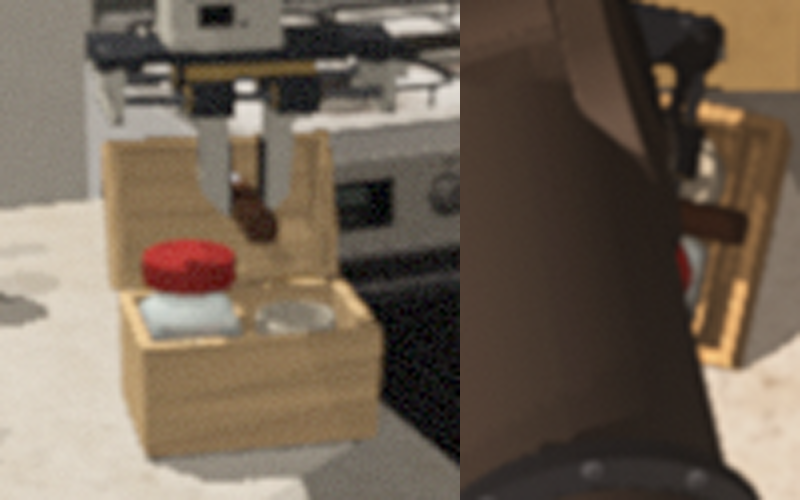

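The lid is back at about 1.9–2.0 rad. The red-capped jar is in the near compartment (scene ≈(302,167)) and the cup is in the far one. I'll withdraw the knife, go over the lid's edge, and press it further back.

apply_moves:
  motion:
    - {"x":-0.6,"y":-3,"z":0.1,"yaw":0,"hand":-1}
    - {"x":-1.2,"y":-6,"z":0.1,"yaw":0,"hand":-1}
    - {"x":-1.3,"y":-6.4,"z":3,"yaw":0,"hand":-1}
    - {"x":-1.0,"y":-5,"z":6.5,"yaw":0,"hand":-1}
    - {"x":-0.4,"y":-2,"z":6.8,"yaw":0,"hand":-1}
    - {"x":0.2,"y":1,"z":6.5,"yaw":0,"hand":-1}
    - {"x":0.3,"y":1.5,"z":4.5,"yaw":0,"hand":-1}
    - {"x":0.3,"y":1.5,"z":2.5,"yaw":0,"hand":-1}
    - {"x":0.3,"y":1.5,"z":0.8,"yaw":0,"hand":-1}
    - {"x":0.3,"y":1.5,"z":0.2,"yaw":0,"hand":-1}

```text
clock: 12.88
position: [0.479, 0.3264, 0.1445]
ee_rot: [-2.429, -1.992, -0.001]
force: [0.2, 0.3, 1.3]
width: 0.214
gripper_force: 55.0
```

```bash
python3 - <<'E'
from k import *
cv2.imwrite("pics/s4.png",get_image("scene")); tool()
for q in("caddy_lid","cap_center","jar","caddy"):
  for r in silhouettes(q,"scene")[:2]: 
    k=r["mask"].astype(np.uint8); c=max(cv2.findContours(k,0,2)[0],key=cv2.contourArea)
    print(q,r["p"],r["rect"],cv2.approxPolyDP(c,2,True)[:,0].tolist())
im=cv2.imread("pics/s4.png").astype(int)
print(im[125:200:3,290].tolist())
E
```

```text
t 12.925 p [0.4786 0.3259 0.144 ] ydeg -11.30090469275853 q [-1.1243  0.4925  0.6211  1.824  -0.3483  0.9367 -0.5468] w 0.21115201015180066 F [ 0.0132 -0.2681 -1.0642] g 54.99866187572479
caddy_lid 0.65 [282.7, 133.2, 337.2, 170.9] [[335, 136], [327, 137], [320, 161], [315, 160], [303, 147], [301, 137], [282, 136], [280, 146], [283, 171], [288, 171], [290, 163], [299, 159], [312, 161], [316, 169], [337, 168]]
cap_center 0.76 [287.6, 161.3, 315.5, 175.8] [[290, 164], [290, 169], [294, 173], [303, 174], [313, 170], [313, 163], [297, 160]]
jar 0.69 [292.7, 172.5, 314.2, 183.3] [[313, 178], [310, 174], [294, 175], [291, 182], [293, 185], [313, 183]]
caddy 0.96 [275.4, 134.0, 347.4, 217.1] [[334, 134], [326, 136], [326, 145], [321, 150], [323, 158], [317, 161], [303, 145], [302, 136], [280, 137], [280, 163], [285, 181], [285, 199], [290, 214], [348, 208], [349, 183], [338, 166]]
[[162, 169, 173], [164, 171, 176], [161, 169, 175], [163, 171, 176], [83, 116, 144], [60, 86, 106], [74, 105, 129], [77, 110, 132], [73, 108, 129], [81, 110, 137], [79, 110, 134], [76, 109, 135], [77, 109, 135], [71, 96, 154], [65, 88, 129], [84, 118, 157], [120, 165, 194], [172, 184, 186], [150, 176, 198], [147, 196, 229], [150, 198, 228], [100, 137, 163], [97, 135, 165], [104, 145, 173], [106, 144, 175]]
```

The lid is now at about 2.25 rad. I'll carry the knife back to its clear original spot and set it down.

apply_moves:
  motion:
    - {"x":0,"y":0,"z":5,"yaw":0,"hand":-1}
    - {"x":0,"y":-3,"z":10,"yaw":0,"hand":-1}
    - {"x":-0.2,"y":-9,"z":10,"yaw":0,"hand":-1}
    - {"x":-0.5,"y":-15,"z":10,"yaw":0,"hand":-1}
    - {"x":-0.8,"y":-21,"z":10,"yaw":0,"hand":-1}
    - {"x":-1.1,"y":-27,"z":10,"yaw":0,"hand":-1}
    - {"x":-1.4,"y":-33,"z":5,"yaw":0,"hand":-1}
    - {"x":-1.5,"y":-38.5,"z":0,"yaw":0,"hand":-1}
    - {"x":-1.5,"y":-38.5,"z":-6,"yaw":0,"hand":-1}
    - {"x":-1.5,"y":-38.5,"z":-11,"yaw":0,"hand":-1}

```text
clock: 14.38
position: [0.4645, -0.0599, 0.0394]
ee_rot: [2.43, 1.988, 0.002]
force: [0.9, 1.4, -1.2]
width: 0.212
gripper_force: 55.0
```

apply_moves:
  motion:
    - {"x":0,"y":0,"z":-2,"yaw":0,"hand":-1}
    - {"x":0,"y":0,"z":-2.8,"yaw":0,"hand":-1}
    - {"x":0,"y":0,"z":-3.05,"yaw":0,"hand":-1}
    - {"x":0,"y":0,"z":-3.05,"yaw":0,"hand":-1}
    - {"x":0,"y":0,"z":-3.05,"yaw":0,"hand":-1}

```text
clock: 15.0
position: [0.4646, -0.0582, 0.0107]
ee_rot: [2.428, 1.992, 0.002]
force: [-1.1, -1.0, 0.7]
width: 0.212
gripper_force: 55.0
```

```bash
python3 - <<'E'
from k import *
tool()
E
```

```text
t 15.0 p [ 0.4646 -0.0582  0.0107] ydeg -11.263448090925147 q [-0.3989  0.5591  0.5565  2.196  -0.5865  0.5314  0.4096] w 0.21169371397974707 F [-1.1468 -1.0099  0.7366] g 55.00118672847748
```

apply_moves:
  motion:
    - {"x":0,"y":0,"z":-0.4,"yaw":0,"hand":-1}
    - {"x":0,"y":0,"z":-0.6,"yaw":0,"hand":-1}
    - {"x":0,"y":0,"z":-0.6,"yaw":0,"hand":-1}

```text
clock: 15.38
position: [0.465, -0.0569, 0.0045]
ee_rot: [-2.427, -1.994, -0.004]
force: [-0.6, 3.8, 8.1]
width: 0.21
gripper_force: 55.0
```

```bash
python3 - <<'E'
from k import *
tool()
E
```

```text
t 15.375 p [ 0.465  -0.0569  0.0045] ydeg -11.192442380773379 q [-0.3885  0.5695  0.5409  2.1978 -0.5994  0.5181  0.4196] w 0.20986928329983634 F [-0.5606  3.763   8.1401] g 55.002248883247375
```

apply_moves:
  motion:
    - {"x":0,"y":0,"z":0,"yaw":0,"hand":0}
    - {"x":0,"y":0,"z":0,"yaw":0,"hand":0.6}
    - {"x":0,"y":0,"z":0,"yaw":0,"hand":0.6}
    - {"x":0,"y":0,"z":3,"yaw":0,"hand":0.6}
    - {"x":0,"y":0,"z":8,"yaw":0,"hand":0.6}
    - {"x":0,"y":0,"z":14,"yaw":0,"hand":1}
    - {"x":0,"y":4,"z":20,"yaw":0,"hand":1}
    - {"x":-1,"y":10,"z":22,"yaw":0,"hand":1}
    - {"x":-2,"y":16,"z":24,"yaw":0,"hand":1}
    - {"x":-3,"y":22,"z":24.5,"yaw":0,"hand":1}

```text
clock: 16.62
position: [0.4354, 0.1546, 0.2491]
ee_rot: [-2.43, -1.991, -0.004]
force: [1.9, 0.7, 0.3]
width: 0.995
gripper_force: 0.0
```

apply_moves:
  motion:
    - {"x":0,"y":5,"z":0,"yaw":0,"hand":1}
    - {"x":-0.3,"y":10.5,"z":0,"yaw":0,"hand":1}
    - {"x":-0.3,"y":10.5,"z":0,"yaw":0,"hand":1}
    - {"x":-0.3,"y":10.5,"z":0,"yaw":0,"hand":1}
    - {"x":-0.3,"y":10.5,"z":0,"yaw":0,"hand":1}

```text
clock: 17.25
position: [0.4326, 0.2563, 0.2477]
ee_rot: [-2.431, -1.989, 0.0]
force: [0.8, -0.8, 1.0]
width: 1.001
gripper_force: 0.0
```

```bash
cat > cap.py <<'E'
from k import *
def redfit(cam,m,z,save=None):
    im=get_image(cam); m=m or camera_model(cam)
    hsv=cv2.cvtColor(im,cv2.COLOR_BGR2HSV); k=((hsv[...,1]>140)&(hsv[...,2]>50)&((hsv[...,0]<8)|(hsv[...,0]>172))).astype(np.uint8)
    k=cv2.morphologyEx(k,cv2.MORPH_OPEN,np.ones((3,3)))
    for c in sorted(cv2.findContours(k,0,1)[0],key=cv2.contourArea)[::-1][:2]:
        if cv2.contourArea(c)<40: continue
        W=np.float32([on_z(cam,*p[0],z,m)[:2] for p in c.astype(float)]); ctr,rad=cv2.minEnclosingCircle(W)
        print(cam,cv2.boundingRect(c),cv2.contourArea(c),"circle",ctr,rad,"ext",W.min(0),W.max(0))
E
python3 - <<'E'
from cap import *
tool(); m=camera_model("wrist"); redfit("wrist",m,.1155)
for r in recognise("cap_center","wrist")[:2]: print(r)
redfit("scene",None,.1155)
for r in silhouettes("knife_grip","top")[:2]: print(r["p"],r["rect"])
cv2.imwrite("pics/w9.png",get_image("wrist"))
E
```

```text
t 17.25 p [0.4326 0.2563 0.2477] ydeg -11.415888237165419 q [-1.2561  0.248   0.7691  1.8781 -0.1936  1.0914 -0.6116] w 1.0006603645452659 F [ 0.8257 -0.7769  0.9731] g 0.0
wrist (283, 96, 61, 63) 2935.0 circle (0.4417167007923126, 0.31868618726730347) 0.029648298397660255 ext [0.4126 0.2895] [0.4709 0.348 ]
{'rect': [284.1, 95.2, 345.0, 157.2], 'p': 0.77}
scene (613, 88, 27, 18) 291.0 circle (2.165524959564209, 0.6523273587226868) 0.2391747683286667 ext [1.9836 0.4835] [2.3603 0.8111]
scene (291, 160, 23, 13) 232.5 circle (0.43289700150489807, 0.2970476746559143) 0.04624488949775696 ext [0.4    0.2513] [0.4679 0.3431]
0.77 [314.7, 214.6, 355.5, 245.4]
0.54 [255.9, 170.0, 271.8, 183.1]
```

The cap is found at (0.4417,0.3187) with radius 29.6 mm. I'll line up, pre-rotate, descend, and check that the knife lies put.

apply_moves:
  motion:
    - {"x":0.4,"y":3,"z":0,"yaw":-10,"hand":1}
    - {"x":0.9,"y":6.2,"z":0,"yaw":-20,"hand":1}
    - {"x":0.9,"y":6.2,"z":-3,"yaw":-30,"hand":1}
    - {"x":0.9,"y":6.2,"z":-6,"yaw":-30,"hand":1}
    - {"x":0.9,"y":6.2,"z":-9,"yaw":-30,"hand":1}
    - {"x":0.9,"y":6.2,"z":-10,"yaw":-30,"hand":1}
    - {"x":0.9,"y":6.2,"z":-10,"yaw":-30,"hand":1}
    - {"x":0.9,"y":6.2,"z":-10,"yaw":-30,"hand":1}

```text
clock: 18.5
position: [0.442, 0.3201, 0.1488]
ee_rot: [-2.862, -1.295, -0.002]
force: [1.2, 0.2, -0.5]
width: 0.997
gripper_force: 0.0
```

```bash
python3 - <<'E'
from cap import *
tool(); redfit("wrist",camera_model("wrist"),.1155)
get_image("scene")
for r in silhouettes("knife_grip","scene")[:3]: 
    k=r["mask"].astype(np.uint8); c=max(cv2.findContours(k,0,2)[0],key=cv2.contourArea); b=cv2.boxPoints(cv2.minAreaRect(c)); print(r["p"],r["rect"],b.tolist(),[on_z("scene",*p,.009)[:2] for p in b])
E
```

```text
t 18.5 p [0.442  0.3201 0.1488] ydeg -41.2944289107382 q [-1.286   0.469   0.7871  1.91   -0.4116  0.9287 -1.0214] w 0.9972566099080109 F [ 1.2337  0.1935 -0.4594] g 0.0
wrist (276, 184, 84, 83) 5357.0 circle (0.44249391555786133, 0.3199518322944641) 0.03097701072692871 ext [0.4133 0.2895] [0.4726 0.3496]
0.89 [274.7, 234.5, 328.2, 257.9] [[272.51373291015625, 242.95413208007812], [275.018310546875, 234.60549926757812], [329.238525390625, 250.87155151367188], [326.73394775390625, 259.2201843261719]] [array([0.3026, 0.1369]), array([0.3191, 0.1702]), array([0.4029, 0.0612]), array([0.3846, 0.0336])]
0.58 [363.3, 246.3, 400.4, 296.5] [[360.6000061035156, 248.7999725341797], [371.5353088378906, 241.84117126464844], [403.9823913574219, 292.82940673828125], [393.0470886230469, 299.7882080078125]] [array([0.4683, 0.044 ]), array([0.5047, 0.061 ]), array([ 0.4672, -0.1197]), array([ 0.438 , -0.1293])]
```

The knife lies where it was put, and the cap is centred at (0.442,0.3195). I'll descend and grip.

apply_moves:
  motion:
    - {"x":0,"y":0,"z":-2,"yaw":0,"hand":1}
    - {"x":0,"y":0,"z":-4,"yaw":0,"hand":1}
    - {"x":0,"y":0,"z":-5.6,"yaw":0,"hand":1}
    - {"x":0,"y":0,"z":-5.6,"yaw":0,"hand":0.6}
    - {"x":0,"y":0,"z":-5.6,"yaw":0,"hand":0.3}
    - {"x":0,"y":0,"z":-5.6,"yaw":0,"hand":-1}
    - {"x":0,"y":0,"z":-5.6,"yaw":0,"hand":-1}
    - {"x":0,"y":0,"z":-5.6,"yaw":0,"hand":-1}
  newtons: 40

```text
clock: 19.65
position: [0.4421, 0.3197, 0.0922]
ee_rot: [2.862, 1.295, 0.002]
force: [2.2, -2.4, 4.0]
width: 0.638
gripper_force: 40.0
```

```bash
python3 - <<'E'
from k import *
tool(); print(observe()["ft_torque"])
E
```

```text
t 19.65 p [0.4421 0.3197 0.0922] ydeg -41.30819945656199 q [-1.2338  0.543   0.7245  1.962  -0.4888  0.8161 -0.9573] w 0.6383499437272985 F [ 2.1535 -2.442   4.0438] g 40.000769002363086
[-0.4299 -0.1658 -0.0623]
```

apply_moves:
  motion:
    - {"x":0,"y":0,"z":0,"yaw":5,"hand":-1}
    - {"x":0,"y":0,"z":0,"yaw":10,"hand":-1}
    - {"x":0,"y":0,"z":0,"yaw":15,"hand":-1}
    - {"x":0,"y":0,"z":0,"yaw":20,"hand":-1}
    - {"x":0,"y":0,"z":0,"yaw":25,"hand":-1}
    - {"x":0,"y":0,"z":0,"yaw":30,"hand":-1}
    - {"x":0,"y":0,"z":0,"yaw":35,"hand":-1}
    - {"x":0,"y":0,"z":0,"yaw":40,"hand":-1}
    - {"x":0,"y":0,"z":0,"yaw":40,"hand":-1}

```text
clock: 20.78
position: [0.4419, 0.3208, 0.0926]
ee_rot: [-2.244, -2.198, -0.004]
force: [0.0, 0.9, 5.4]
width: 0.642
gripper_force: 40.0
```

```bash
python3 - <<'E'
from k import *
tool(); print(observe()["ft_torque"])
E
```

```text
t 20.775 p [0.4419 0.3208 0.0926] ydeg -1.1971693518706656 q [-1.1032  0.4963  0.5243  1.9512 -0.3472  0.7806 -0.4025] w 0.6416792315886585 F [0.0163 0.9114 5.4147] g 40.001033674925566
[0.0698 0.2305 0.0461]
```

apply_moves:
  motion:
    - {"x":0,"y":0,"z":0,"yaw":5,"hand":-1}
    - {"x":0,"y":0,"z":0,"yaw":10,"hand":-1}
    - {"x":0,"y":0,"z":0,"yaw":15,"hand":-1}
    - {"x":0,"y":0,"z":0,"yaw":19,"hand":-1}
    - {"x":0,"y":0,"z":0,"yaw":19,"hand":-1}
    - {"x":0,"y":0,"z":0,"yaw":19,"hand":-1}

```text
clock: 21.52
position: [0.4417, 0.3208, 0.0926]
ee_rot: [-1.852, -2.537, -0.003]
force: [-0.6, 1.4, 6.6]
width: 0.637
gripper_force: 40.0
```

```bash
python3 - <<'E'
from k import *
tool(); print(observe()["ft_torque"])
E
```

```text
t 21.525 p [0.4417 0.3208 0.0926] ydeg 17.739247242101165 q [-1.0392  0.4819  0.4316  1.9461 -0.2834  0.7703 -0.1365] w 0.6369692556126566 F [-0.5852  1.3598  6.5988] g 40.00154402107
[ 0.057   0.298  -0.0168]
```

apply_moves:
  motion:
    - {"x":0,"y":0,"z":0,"yaw":4,"hand":-1}
    - {"x":0,"y":0,"z":0,"yaw":4,"hand":-1}
    - {"x":0,"y":0,"z":0,"yaw":4,"hand":-1}
    - {"x":0,"y":0,"z":0.2,"yaw":4,"hand":-1}
    - {"x":0,"y":0,"z":0.2,"yaw":4,"hand":-1}

```text
clock: 22.15
position: [0.4412, 0.32, 0.0938]
ee_rot: [-1.763, -2.6, -0.0]
force: [-0.2, 0.7, 3.6]
width: 0.639
gripper_force: 40.0
```

apply_moves:
  motion:
    - {"x":0,"y":0,"z":0.2,"yaw":0,"hand":-1}
    - {"x":0,"y":0,"z":0.4,"yaw":0,"hand":-1}
    - {"x":0,"y":0,"z":0.4,"yaw":0,"hand":-1}
    - {"x":0,"y":0,"z":0.4,"yaw":0,"hand":-1}

```text
clock: 22.65
position: [0.4413, 0.3197, 0.0976]
ee_rot: [1.763, 2.6, -0.0]
force: [0.0, -0.5, 0.3]
width: 0.64
gripper_force: 40.0
```

```bash
python3 - <<'E'
from k import *
import time
tool(); F=[]
for _ in range(4): get_image("wrist"); F.append(observe()["force"])
print(np.array(F).mean(0),observe()["ft_torque"])
get_image("scene")
for q in("cap_center","jar"):
  for r in recognise(q,"scene")[:2]: print(q,r)
E
```

```text
t 22.65 p [0.4413 0.3197 0.0976] ydeg 21.711657801570244 q [-1.0291  0.4721  0.4168  1.9416 -0.2644  0.781  -0.0846] w 0.6397842952412716 F [ 0.0233 -0.4751  0.2625] g 39.9998724181205
[-0.4495  0.116  -0.8582] [-0.1254  0.0011  0.0456]
cap_center {'rect': [292.4, 158.9, 314.4, 171.6], 'p': 0.81}
jar {'rect': [293.2, 170.5, 314.7, 186.7], 'p': 0.58}
```

The force shows only the cap's own weight, so it is free. I'll lift on gently.

apply_moves:
  motion:
    - {"x":0,"y":0,"z":0.3,"yaw":0,"hand":-1}
    - {"x":0,"y":0,"z":0.6,"yaw":0,"hand":-1}
    - {"x":0,"y":0,"z":0.6,"yaw":0,"hand":-1}
    - {"x":0,"y":0,"z":0.6,"yaw":0,"hand":-1}

```text
clock: 23.5
position: [0.4413, 0.3199, 0.1037]
ee_rot: [1.763, 2.6, 0.0]
force: [0.0, -0.1, -1.0]
width: 0.64
gripper_force: 40.0
```

apply_moves:
  motion:
    - {"x":0,"y":0,"z":0.4,"yaw":0,"hand":-1}
    - {"x":0,"y":0,"z":0.9,"yaw":0,"hand":-1}
    - {"x":0,"y":0,"z":1.5,"yaw":0,"hand":-1}
    - {"x":0,"y":0,"z":2.2,"yaw":0,"hand":-1}
    - {"x":0,"y":0,"z":2.6,"yaw":0,"hand":-1}
    - {"x":0,"y":0,"z":2.6,"yaw":0,"hand":-1}
    - {"x":0,"y":0,"z":2.6,"yaw":0,"hand":-1}
    - {"x":0,"y":0,"z":2.6,"yaw":0,"hand":-1}

```text
clock: 24.5
position: [0.4412, 0.3197, 0.1294]
ee_rot: [-1.763, -2.6, 0.001]
force: [-0.1, -0.3, -1.3]
width: 0.639
gripper_force: 40.0
```

```bash
python3 - <<'E'
from k import *
tool(); im=get_image("scene"); cv2.imwrite("pics/s9.png",im)
F=[]
for q in("cap_center","jar","caddy_lid","knife_grip"):
  for r in recognise(q,"scene")[:2]: print(q,r); F.append(observe()["force"])
print(np.mean(F,0))
for z in(.109,.087,.078): print(z,proj("scene",[.442,.3195,z]))
print("capz",[(z,proj("scene",[.4413,.3197,z])) for z in(.106,.136)])
print(im[140:190:2,303].tolist())
E
```

```text
t 24.5 p [0.4412 0.3197 0.1294] ydeg 21.713531054074746 q [-1.0476  0.429   0.4376  1.9129 -0.2366  0.8504 -0.1086] w 0.6388094396325898 F [-0.0735 -0.3074 -1.3312] g 39.99976979568601
cap_center {'rect': [293.0, 145.3, 313.3, 161.1], 'p': 0.72}
jar {'rect': [291.4, 161.7, 315.1, 186.5], 'p': 0.64}
caddy_lid {'rect': [282.2, 133.1, 336.8, 174.7], 'p': 0.9}
knife_grip {'rect': [274.9, 237.2, 329.3, 255.0], 'p': 0.89}
knife_grip {'rect': [365.8, 245.0, 402.6, 296.7], 'p': 0.88}
[ 0.3821  0.0725 -1.2465]
0.109 (np.float64(301.73895555659686), np.float64(164.94591471470807))
0.087 (np.float64(301.7503263841485), np.float64(173.03909748939296))
0.078 (np.float64(301.75487109983516), np.float64(176.31031290797443))
capz [(0.106, (np.float64(301.4563020744185), np.float64(166.06636752510354))), (0.136, (np.float64(301.43688232102636), np.float64(154.82856919102335)))]
[[66, 93, 114], [75, 104, 129], [77, 108, 130], [58, 73, 159], [46, 49, 169], [40, 39, 130], [48, 52, 149], [25, 23, 99], [21, 22, 93], [29, 36, 100], [79, 114, 149], [141, 164, 176], [192, 204, 203], [186, 198, 197], [167, 182, 184], [118, 135, 141], [136, 157, 166], [171, 178, 174], [177, 185, 182], [189, 195, 193], [175, 185, 181], [130, 140, 146], [110, 131, 146], [95, 128, 154], [81, 114, 135]]
```

```bash
python3 -c "
from cell import *
print(sign_off())"
```

```text
the job is handed in; nothing more can be done
None
```

I handed the job in at about 24.5 s of the 67 s allowed, but no verdict came back: the knife levered the lid open and it is well back (estimated 2.25 rad), the knife is laid down where it started, and the arm is holding the unscrewed red cap about 34 mm above the jar, which looks still seated.

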